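Set and close a quick-release tube clamp

TASK

Push the copper tube along its cradle until its end is up against the end stop. Then turn the knurled adjuster nut of the clamp until the cam lever meets firm resistance about midway through its swing and close the lever fully so that the tube stays clamped against the stop; leave the tin, the tape measure and the brass elbow where they are.

Things in the scene. Friction and masses are not known exactly. Their poses are not given: they have to be found in the camera images.
- nut_center (a point): Centre of the round knurled brass adjuster nut, 48 mm diameter, 24 mm long, atop the clamp. z: the nut's axis, out of its free face, leaning 35 deg from vertical towards the robot; y: horizontal, along the tube towards the end stop; x: up and away from the robot along the dark bridge. Does not turn with the nut; sinks up to 14 mm along -z as the lever closes. The bridge's top is 34 mm below it.
- lever_knob (a point): Centre of the black ball, 26 mm diameter, at the end of the cam lever. The flat steel bar, 9 x 12 mm (12 mm along the pivot axis), runs from the ball to the pivot 90 mm away. Axes turn with the lever: z from pivot to ball, y along the pivot axis.
- lever_pivot (a point): Pivot of the cam lever, at the end of a cross shaft on the end stop's side of the clamp, 90 mm from the nut's axis along y. Axes as nut_center's: the ball is at pivot + 90 mm * (cos q * z + sin q * x), q being the lever angle.
- lever (a joint): Cam lever angle q, rad. 0 open (start): points along the nut's axis; 1.6 closed: beside the dark bridge, pointing up and away from the robot. Stays where left (1.5 N at the ball) until the pad presses. With the nut right, the push at the ball, friction included, passes 3 N at about 0.75 rad, peaks at 9 N near 1.1, fades to nothing at 1.5, over centre. 0.35 rad more nut: 3 N comes 0.1 rad earlier.
- sleeve: Sliding part of the clamp with screw, nut and the dark 34 x 40 mm pressure pad with its stiff spring; closing the lever drives it 7 mm * (1 - cos(2.09 q)) along the nut's axis towards the tube. Origin on that axis, 116 mm below nut_center. As the nut starts, the pad meets the tube late in the lever's swing or not at all.
- tube: copper tube, 28 mm outside diameter, 200 mm long, 0.13 to 0.25 kg, lying loose in the V cradle under the pad. Origin at its middle, y along the tube towards the end stop. At the start its end is 20 to 45 mm short of the stop.
- tube_end (a point): centre of the tube's end face that must meet the stop
- tube_tail (a point): centre of the tube's other end face, which sticks out of the cradle by 65 to 90 mm, 75 mm above the table; push here
- stop (a point): the point on the face of the steel end stop plate where the centre of the tube's end sits when home. Fixed to the clamp, axes as those of nut_center: the tube moves along +y to it.
- tin: round tin, 52 mm diameter, 70 mm tall, standing near the lever side of the clamp; origin under its centre
- tape: black tape measure, 66 x 34 x 62 mm, standing near the clamp on the side of the tube's tail; origin under its centre
- elbow: brass elbow fitting, about 50 x 50 x 34 mm, lying in front of the clamp; origin under its corner
- frame: Dark leaning steel frame with cradle; origin on the seated tube's axis, axes as nut_center's. How the nut acts: clockwise, looking down on its free face, lowers the pad 24 mm per turn; stiff (0.6 N m), stays put. It starts backed off too far: 1.3 to 3.2 rad clockwise (unknown) to mid-range, +-0.6 rad. Turn it with the lever open. A 14 mm screw end stands 25 mm above its centre.
Not all that is in view belongs to the job. Leave any black look-alike of the tube alone.

How it is judged (in metres and radians):
On the way:
1. the tube is pushed home against the end stop (distance between tube_end and stop below 0.005 m), for 0.2 s.
At the end, for the whole second after the job is handed in: the lever is fully closed (over 1.5 rad); the pad grips the tube with 65 to 135 N, which is what a nut set to firm resistance midway gives; the tube rests with its end within 5 mm of its place at the stop (value of joint lever above 1.5 rad and contact force between sleeve and tube between 65 and 135 N and distance between tube_end and stop below 0.005 m and linear speed of tube below 0.02 m/s); the robot touches nothing.
It fails at once if the tin is pushed away by more than 40 mm (distance of tin from where it was at the start of the episode above 0.04 m).
It fails at once if the tape measure is pushed away by more than 40 mm (distance of tape from where it was at the start of the episode above 0.04 m).
It fails at once if the brass elbow is pushed away by more than 40 mm (distance of elbow from where it was at the start of the episode above 0.04 m).
It also fails if it takes over 72 s, if anything falls off the work surface, if the arm or the gripper's body presses on something with over 40 N, if the wrist force passes 120 N, or if a joint passes its speed limit or range.

ROBOT

A 6-joint arm with a two-finger parallel gripper is mounted at the origin on the work surface. World frame = base frame: x ahead of the robot, y to its left, z up, the work surface at z = 0. Lengths are in mm, angles in rad, forces in N, time in s.
With the tool pointing down it reaches from about 350 to 775 mm from the base axis. Payload 7.3 kg.
Tool frame: the origin (TCP) lies midway between the tips of the shut fingers; the grasp point (between the pads) lies 19 mm behind it; z points along the fingers, y is the direction in which the jaws open and shut (so a half turn about z gives the same grasp; the last joint's range is limited). The gripper opens to 92 mm and grips with 3 to 60 N. Pads are 19 mm wide; open, the fingers measure 130 mm over their backs; the gripper's body (75 mm by 190 mm) begins 47 mm behind the grasp point.
Start: joints at [-1.356, 0.342, 1.524, -0, 1.275, -0.146], TCP at [185.36, -491.209, 226.741] pointing down, gripper open.
Joint ranges: [-2.53, 2.53], [-0.77, 2.02], [0.04, 2.7], [-1, 4.14], [0.28, 2.66], [-3.11, 3.11]. Speed limits (rad/s): [2.57, 2.57, 3.14, 3.14, 3.14, 3.14].

INTERFACE

Orientations are given as [roll, pitch, yaw] about the fixed x, y, z axes, in that order (R = Rz(yaw) Ry(pitch) Rx(roll)).
In Python, from plant import sensors, imaging, ticket gives the robot as it stands. The module is installed in compiled form; this text tells all that it offers.
- The arm moves only by the tool arm_command, never from a script. Its argument "increments" is one flat list of numbers, 5 for each row, row after row: the closure, from 0 (fully open) to 1 (shut), then the shift along the tool's x, y, z in mm, then the turn about the tool's z in degrees. In form: [hand, dx, dy, dz, spin, hand, dx, dy, dz, spin, ...]. A call has 1 to 20 rows; each row is the pose to reach, as a shift and turn from the pose commanded when the call began, along the tool's axes at that moment; what a row does not reach only later rows make up. A row lasts 1/8 s, in which the tool goes at most 62.5 mm and 10.7 degrees, less where a joint would pass 70% of its speed; a pose out of reach is approached as far as the arm can. A call with a gripper value outside its range is refused whole. The fingers move at their own pace and stop on an object; the grip force is fixed at half the most. Time passes only in rows, so rows that repeat a pose let the fingers close. It gives the time, the measured TCP pose, the force and the opening at its end, in the units of the state.
- sensors.get_obs(): the state, without advancing time (a new reading comes with each control period).
- imaging.capture(name): name is "side" or "top" or "wrist"; returns the picture (480x640x3 uint8, blue, green, red); there is no depth.
- imaging.calibration(name): a dict with "fx", "fy", "cx", "cy" (pixels), "world_to_cam" (4x4, takes a point from world to camera coordinates); the wrist camera has in their place "hand_eye" (4x4, takes a point from camera to tool coordinates, whose origin is the TCP and whose axes are the flange's). Camera axes: x right, y down, z forward; pixel columns grow to the right and rows downward; lengths in mm; the calibration is good to about 2 mm. The wrist camera is an equidistant fisheye: a pixel r from the principal point sees the ray r / f radians off the axis. A picture is of the moment at which its call begins: read the wrist's pose just before it. calibration takes no time and is no camera call.
- ticket.close_job(): hands the job in, once; it reports no verdict.
The state is a dict: "time": time; "joint_positions": joint angles; "dq": joint speeds; "tau": joint torques, N m; "tool_pos": TCP position; "tcp_rot": TCP orientation; "contact_force": force on the tool from outside, world axes, zero at the start; "moment": the same for the moment, N m; "grip_width": finger opening in mm.
Only numpy, scipy, OpenCV 4.12 (cv2) and the standard library are available. Lean on these libraries where they do the work, as an engineer would, in place of code of your own. Each camera call takes 0.05 s, during which the arm holds its last target. There are 200 camera calls.

## Working session

There is one attempt and no reset: what is moved stays moved. The work goes in short steps, Python scripts to look and compute and a tool call to move; the robot and the scene stay as the last step left them, time stands still between calls to the robot, and variables do not carry over. Pictures are saved under pics/ and viewed, about 8 in all and at most 12, crops included, and the job is handed in when it is done.

Besides the shell and the picture viewer there is one more tool, called after "Emit:" as a command line: name --argument value ..., lists and objects as JSON in quotes. arm_command: Moves the arm, as the interface text tells. Its arguments: {"type":"object","properties":{"increments":{"type":"array","items":{"type":"number"}}},"required":["increments"]}

```bash
mkdir -p pics; python3 - <<'E'
from plant import sensors, imaging
import cv2,numpy as np
o=sensors.get_obs();print(o)
for n in("side","top","wrist"):
    im=imaging.capture(n);cv2.imwrite(f"pics/{n}0.png",im)
    c=imaging.calibration(n);print(n,{k:np.round(v,3).tolist() for k,v in c.items()})
E
```

```text
{'time': 0.0, 'joint_positions': array([-1.35601681e+00,  3.42678561e-01,  1.52498869e+00, -4.21700856e-05,
        1.27539042e+00, -1.45971655e-01]), 'dq': array([ 0.00185261, -0.00134827,  0.00066576,  0.0014727 , -0.00020883,
       -0.00105136]), 'tau': array([-1.19173277e-03, -4.31240630e+01, -2.44215703e+01,  7.17602740e-02,
        5.60344441e-02, -1.05153895e-04]), 'tool_pos': array([ 185.25080342, -490.80944163,  226.07776698]), 'tcp_rot': array([-3.14013736e+00, -1.73194652e-04,  3.60763349e-01]), 'contact_force': array([-0.60167883, -0.06041169,  0.20951722]), 'moment': array([ 0.00162992, -0.02567867, -0.03081105]), 'grip_width': 91.94370816234958}
side {'fx': 618.484, 'fy': 618.484, 'cx': 320.95, 'cy': 224.124, 'world_to_cam': [[-0.704, -0.71, -0.01, 364.328], [-0.486, 0.492, -0.722, 339.029], [0.517, -0.503, -0.692, 1024.413], [0.0, 0.0, 0.0, 1.0]]}
top {'fx': 614.237, 'fy': 614.237, 'cx': 311.924, 'cy': 247.842, 'world_to_cam': [[0.008, -1.0, 0.019, 21.631], [-0.993, -0.011, -0.114, 522.745], [0.115, -0.018, -0.993, 1030.22], [0.0, 0.0, 0.0, 1.0]]}
wrist {'fx': 371.648, 'fy': 371.648, 'cx': 323.431, 'cy': 239.736, 'hand_eye': [[0.0, -0.964, -0.267, 72.305], [1.0, 0.0, 0.001, 0.593], [-0.001, -0.267, 0.964, -158.615], [0.0, 0.0, 0.0, 1.0]]}
```

View pics/side0.png

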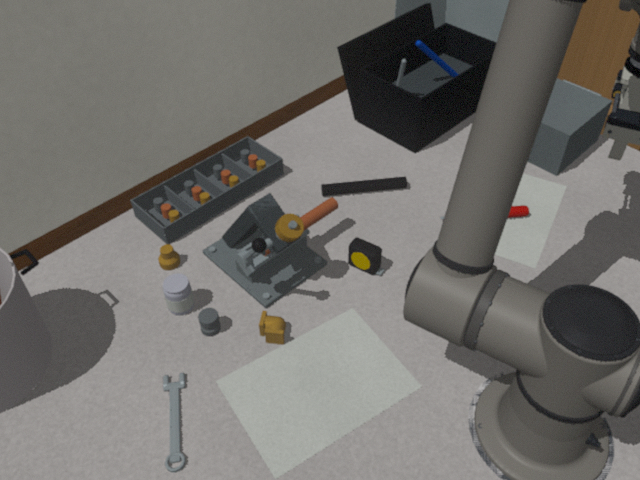

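View pics/top0.png

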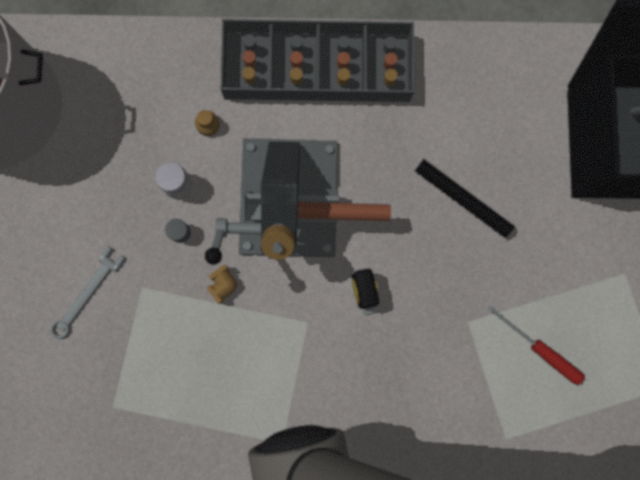

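The side view shows the clamp at about (270,250), the brass nut at (291,227), the black ball at (259,244), and the tube tail at (333,204). In the top view the nut is at (278,242), the ball at (213,255), and the copper tube runs from x=300 to 390 at y≈211. The black rod at (465,198) is the look-alike and stays untouched. Next is an enlarged crop of each view to confirm.

```bash
python3 - <<'E'
import cv2,numpy as np
t=cv2.imread("pics/top0.png")[120:310,150:410];s=cv2.imread("pics/side0.png")[170:360,150:410]
im=np.vstack([cv2.resize(x,None,fx=3,fy=3,interpolation=cv2.INTER_CUBIC)[:, :780] for x in(t,s)])
im=cv2.convertScaleAbs(im,alpha=1.5)
cv2.imwrite("pics/c1.png",cv2.resize(im,None,fx=.52,fy=.52))
h=np.hstack([cv2.resize(x,None,fx=400/260,fy=400/260*1.0) for x in (t,s)])
cv2.imwrite("pics/c1.png",cv2.convertScaleAbs(np.hstack([cv2.resize(t[:, 40:],(400,345)),cv2.resize(s[:,30:],(400,330))[:345] if 0 else cv2.resize(s[:,40:],(400,345))]),alpha=1.6))
for n in("top","side"):
    im=cv2.imread(f"pics/{n}0.png");hsv=cv2.cvtColor(im,cv2.COLOR_BGR2HSV)
    for nm,lo,hi in(("copper",(3,100,60),(13,255,255)),("brass",(14,110,60),(25,255,255)),("black",(0,0,0),(180,255,25))):
        m=cv2.inRange(hsv,lo,hi);k,l,st,ce=cv2.connectedComponentsWithStats(m)
        for i in range(1,k):
            if st[i,4]>40 and 140<ce[i][0]<420 and 120<ce[i][1]<340:
                r=cv2.minAreaRect(np.argwhere(l==i)[:,::-1].astype(np.float32)); print(n,nm,st[i],np.round(ce[i],1),np.round(cv2.boxPoints(r),0).tolist())
E
```

```text
top copper [ 298  203   92   17 1274] [345.9 211. ] [[298.0, 217.0], [298.0, 201.0], [389.0, 205.0], [389.0, 220.0]]
top brass [196 111  21  24 335] [205.3 122. ] [[192.0, 127.0], [201.0, 108.0], [220.0, 117.0], [210.0, 136.0]]
top brass [262 226  32  33 707] [277.4 241.1] [[262.0, 226.0], [293.0, 226.0], [293.0, 258.0], [262.0, 258.0]]
top brass [208 266  27  36 568] [221.7 283.7] [[202.0, 280.0], [224.0, 265.0], [240.0, 287.0], [218.0, 303.0]]
top brass [353 279   6  24  63] [355.7 290. ] [[352.0, 279.0], [355.0, 279.0], [360.0, 302.0], [357.0, 302.0]]
top black [208 249  12  14  92] [214.6 256. ] [[208.0, 249.0], [219.0, 249.0], [219.0, 262.0], [208.0, 262.0]]
top black [366 272  12  35 104] [372.5 291.9] [[366.0, 306.0], [369.0, 272.0], [380.0, 273.0], [377.0, 307.0]]
side copper [227 134  17  11  66] [234.2 138.3] [[225.0, 137.0], [242.0, 131.0], [244.0, 139.0], [227.0, 144.0]]
side copper [248 154   9  14  99] [252.1 160.4] [[248.0, 154.0], [256.0, 154.0], [256.0, 167.0], [248.0, 167.0]]
side copper [170 156  27  18 109] [183.6 164.2] [[169.0, 168.0], [194.0, 155.0], [198.0, 16
[... 779 characters left out ...]
9.0, 170.0], [149.0, 188.0]]
side brass [228 175  10  12  85] [232.4 180.1] [[228.0, 175.0], [237.0, 175.0], [237.0, 186.0], [228.0, 186.0]]
side brass [199 192  11  12  93] [203.6 197. ] [[197.0, 195.0], [206.0, 190.0], [210.0, 199.0], [201.0, 203.0]]
side brass [168 209  11  13 103] [172.9 214.6] [[168.0, 209.0], [178.0, 209.0], [178.0, 221.0], [168.0, 221.0]]
side brass [275 214  29  28 548] [288.6 227.6] [[270.0, 231.0], [285.0, 208.0], [308.0, 223.0], [293.0, 246.0]]
side brass [159 244  21  26 383] [168.2 257.4] [[155.0, 248.0], [173.0, 242.0], [181.0, 265.0], [162.0, 272.0]]
side brass [259 311  26  33 596] [272.  328.1] [[258.0, 342.0], [260.0, 311.0], [285.0, 312.0], [283.0, 343.0]]
```

View pics/c1.png

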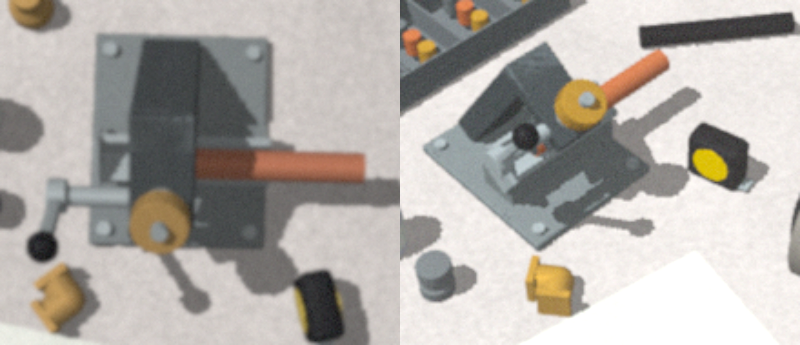

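The crops show the copper tube (orange, right side of the clamp), the nut with its screw end, and the lever with its ball at the lower left, close to the elbow and clear of the base. Now triangulating.

```bash
cat > h.py <<'E'
import numpy as np,cv2
from scipy.spatial.transform import Rotation as R
from plant import sensors,imaging
def ray(n,p):
    c=imaging.calibration(n);T=c["world_to_cam"]
    d=np.array([(p[0]-c["cx"])/c["fx"],(p[1]-c["cy"])/c["fy"],1]);Q=T[:3,:3].T
    return -Q@T[:3,3],Q@d/np.linalg.norm(d)
def plane(n,p,z): o,d=ray(n,p);return o+d*(z-o[2])/d[2]
def tri(a,b):
    (o,d),(q,e)=ray("top",a),ray("side",b)
    s=np.linalg.lstsq(np.c_[d,-e],q-o,rcond=None)[0];u,v=o+s[0]*d,q+s[1]*e
    return (u+v)/2,np.linalg.norm(u-v)
def proj(n,P):
    c=imaging.calibration(n);q=c["world_to_cam"]@np.r_[P,1];return np.round([c["cx"]+c["fx"]*q[0]/q[2],c["cy"]+c["fy"]*q[1]/q[2]],1)
def pose():
    o=sensors.get_obs();return o["tool_pos"],R.from_euler("xyz",o["tcp_rot"]).as_matrix(),o
def totool(P):
    t,M,o=pose();return np.round(M.T@(np.asarray(P)-t),1)
E
python3 - <<'E'
from h import *
np.set_printoptions(precision=1,suppress=True)
print("nutbrass",tri((277.5,241.5),(289.5,228)))
print("screw",tri((278,248),(294,226)))
print("ball",tri((213.5,255.3),(259.5,245)))
# tube axis at z=75, silhouettes' top ~ z 75
a=plane("top",(300,211),75);b=plane("top",(389.5,212),75);print(a,b,np.degrees(np.arctan2(*(a-b)[:2])))
t=cv2.imread("pics/top0.png");hsv=cv2.cvtColor(t,cv2.COLOR_BGR2HSV);m=cv2.inRange(hsv,(3,100,40),(13,255,255))
for x in(305,320,340,360,375,384,387,389,391,392): ys=np.nonzero(m[195:230,x])[0]+195;print(x,ys.min() if len(ys) else 0,ys.max() if len(ys) else 0,end=";")
# base plate corners z~10
for p in((243,139),(338,140),(336,256),(240,255)):print(plane("top",p,10))
E
```

```text
nutbrass (array([515.7,  80.8, 167.5]), np.float64(0.05185076858716962))
screw (array([504.4,  79.4, 179.2]), np.float64(0.20341132184281296))
ball (array([490.1, 170.6, 206.6]), np.float64(0.6128833254784949))
[578.7  47.7  75. ] [ 578.8 -101.4   75. ] -0.024266011644450365
305 203 217;320 203 217;340 204 218;360 205 218;375 205 219;384 205 219;387 205 219;389 206 217;391 0 0;392 0 0;[719.7 151.3  10. ]
[720.2 -19.   10. ]
[510.8 -16.2  10. ]
[510.8 152.1  10. ]
```

```bash
python3 -c "
from h import *
print(totool([579,-150,226]),totool([579,-150,64]))"
```

```text
[ 488.7 -179.9    0.5] [ 488.7 -179.8  162.5]
```

Emit:
arm_command --increments '[1,240,-90,0,-35,1,489,-180,0,-69.3,1,489,-180,0,-69.3,1,489,-180,0,-69.3,1,489,-180,0,-69.3,1,489,-180,0,-69.3,1,489,-180,0,-69.3,1,489,-180,0,-69.3,1,489,-180,0,-69.3,1,489,-180,0,-69.3,1,489,-180,60,-69.3,1,489,-180,120,-69.3,1,489,-180,162,-69.3,1,489,-180,162,-69.3,1,489,-180,162,-69.3]'

```text
time: 2.02
tool_pos: [579.9, -151.6, 66.7]
tcp_rot: [3.139, 0.001, 1.569]
contact_force: [0.7, 0.1, 0.8]
grip_width: 0.3
```

Emit:
arm_command --increments '[1,20,0,0,0,1,34,0,0,0,1,38,0,0,0,1,42,0,0,0,1,45,0,0,0,1,48,0,0,0,1,51,0,0,0,1,54,0,0,0,1,57,0,0,0,1,57,0,0,0]'

```text
time: 3.28
tool_pos: [579.2, -92.8, 64.6]
tcp_rot: [-3.141, -0.0, 1.571]
contact_force: [-0.3, 0.1, -0.4]
grip_width: 0.4
```

```bash
python3 - <<'E'
from h import *
im=imaging.capture("top");cv2.imwrite("pics/t2.png",im)
cv2.imwrite("pics/t2c.png",cv2.resize(im[150:310,180:430],None,fx=2.5,fy=2.5))
E
```

```text
(no output)
```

View pics/t2c.png

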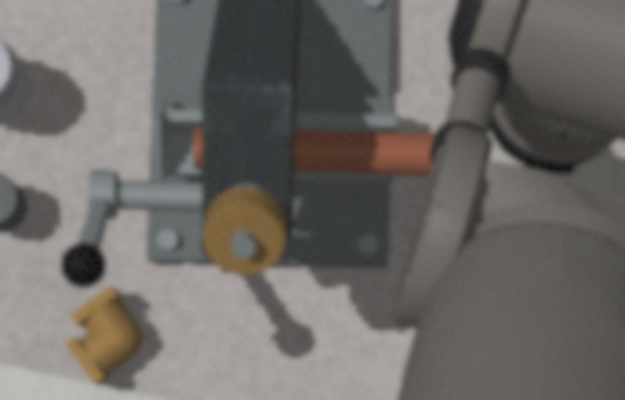

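The top view shows the tube's front end now poking out on the stop side of the bridge, at crop (197,148). It has moved, so I keep pushing in small steps.

Emit:
arm_command --increments '[1,3,0,0,0,1,6,0,0,0,1,8,0,0,0]'

```text
time: 3.7
tool_pos: [579.4, -85.0, 64.7]
tcp_rot: [-3.142, 0.0, 1.57]
contact_force: [0.2, -0.7, -0.0]
grip_width: 0.4
```

Emit:
arm_command --increments '[1,2,0,0,0,1,4,0,0,0,1,5,0,0,0]'

```text
time: 4.08
tool_pos: [579.4, -80.0, 64.7]
tcp_rot: [3.142, 0.0, 1.57]
contact_force: [0.6, -1.0, 0.1]
grip_width: 0.8
```

Emit:
arm_command --increments '[1,2,0,0,0,1,4,0,0,0,1,4,0,0,0]'

```text
time: 4.45
tool_pos: [579.4, -75.9, 64.7]
tcp_rot: [-3.142, -0.0, 1.571]
contact_force: [-0.5, 0.0, 0.6]
grip_width: 0.4
```

Emit:
arm_command --increments '[1,2,0,0,0,1,3,0,0,0,1,3,0,0,0]'

```text
time: 4.82
tool_pos: [579.4, -73.0, 64.7]
tcp_rot: [-3.142, -0.0, 1.57]
contact_force: [0.1, -0.5, -0.4]
grip_width: 0.6
```

Emit:
arm_command --increments '[1,2,0,0,0,1,3,0,0,0,1,3,0,0,0]'

```text
time: 5.2
tool_pos: [579.6, -71.1, 64.8]
tcp_rot: [3.141, 0.002, 1.57]
contact_force: [0.7, -5.3, -0.1]
grip_width: 0.2
```

Emit:
arm_command --increments '[1,2,0,0,0,1,3,0,0,0,1,3,0,0,0]'

```text
time: 5.58
tool_pos: [580.2, -70.9, 65.2]
tcp_rot: [3.14, 0.006, 1.57]
contact_force: [-0.0, -16.1, -1.2]
grip_width: 0.6
```

Emit:
arm_command --increments '[1,-20,0,0,0,1,-20,0,-60,0,1,-20,0,-120,0,0.3,-20,0,-180,0,0.3,-20,0,-215,0,0,40,-30,-215,30,0,100,-60,-215,60,0,151,-64,-215,90,0,151,-64,-215,90,0,151,-64,-215,90,0,151,-64,-215,90,0,151,-64,-215,90,0,151,-64,-215,90,0,151,-64,-215,90,0,151,-64,-215,90]'

```text
time: 7.45
tool_pos: [515.3, 83.8, 279.6]
tcp_rot: [-3.141, 0.001, 0.001]
contact_force: [-0.7, 0.0, -0.6]
grip_width: 92.0
```

```bash
cat >> h.py <<'E'
def wray(p,t,M):
    c=imaging.calibration("wrist");H=c["hand_eye"];v=np.array([p[0]-c["cx"],p[1]-c["cy"]]);r=np.linalg.norm(v);a=r/c["fx"]
    d=np.r_[v/r*np.sin(a),np.cos(a)];return t+M@H[:3,3],M@H[:3,:3]@d
def wproj(P,t,M):
    c=imaging.calibration("wrist");H=c["hand_eye"];q=H[:3,:3].T@(M.T@(np.asarray(P,float)-t)-H[:3,3]);a=np.arccos(q[2]/np.linalg.norm(q))
    return np.round([c["cx"],c["cy"]]+c["fx"]*a*q[:2]/np.linalg.norm(q[:2]),1)
E
python3 - <<'E'
from h import *
t,M,o=pose();im=imaging.capture("wrist");cv2.imwrite("pics/w1.png",im);np.savez("w1",t=t,M=M)
top=imaging.capture("top");cv2.imwrite("pics/t3.png",top)
print(t,o["tcp_rot"],o["joint_positions"],o["grip_width"])
y=np.array([0,1,0]);z=np.array([-.5736,0,.8192])
for d in (103,108,112,116):
    P=np.array([579,80.5,75])+d*z;print(d,P,wproj(P,t,M),wproj(P+25*z,t,M),proj("top",P+25*z),proj("side",P+25*z))
print(wproj([490,170.6,206.6],t,M))
E
```

```text
[515.2691338   83.83050243 279.58581532] [-3.14111979e+00  5.93977899e-04  5.38411802e-04] [1.41080509e-02 3.00696435e-01 1.43646784e+00 4.87561676e-04
 1.40501591e+00 1.58428551e+00] 92.00776570393555
103 [519.9192  80.5    159.3776] [327.1 228. ] [327.3 253.8] [277.3 247.2] [293.1 225.7]
108 [517.0512  80.5    163.4736] [327.2 232.9] [327.4 259.3] [277.2 248.8] [294.1 224.9]
112 [514.7568  80.5    166.7504] [327.2 236.9] [327.4 263.8] [277.1 250.2] [294.9 224.2]
116 [512.4624  80.5    170.0272] [327.2 241. ] [327.4 268.4] [277.  251.5] [295.7 223.5]
[198.9 285.9]
```

View pics/w1.png

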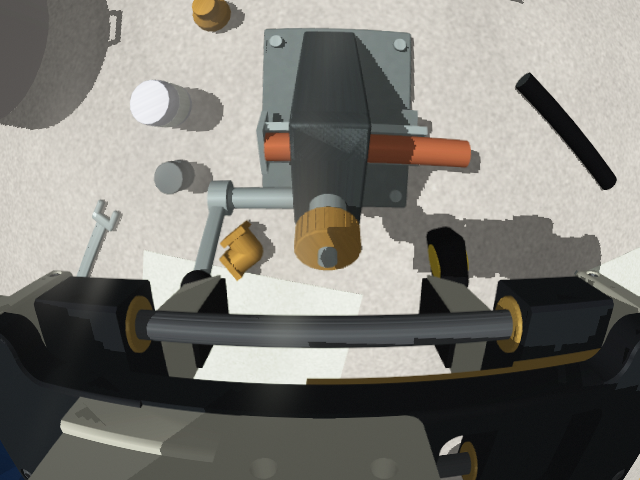

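The wrist view shows the tube end against the stop plate at (265,150), the nut's screw end at (328,257), and the ball partly hidden at (198,275). That puts nut_center at about (518,80,162). I will grip the nut with the fingertips held high, so the gripper body passes over the ball, and turn it about vertical in strokes of ±30°.

Emit:
arm_command --increments '[0,0,3.6,30,-10,0,0,3.6,60,-20,0,0,3.6,85,-30,0,0,3.6,105,-30,0,0,3.6,115,-30,0,0,3.6,121,-30,0,0,3.6,121,-30]'

```text
time: 8.43
tool_pos: [515.6, 80.3, 158.9]
tcp_rot: [3.141, -0.0, 0.523]
contact_force: [-0.7, 0.9, -0.8]
grip_width: 91.8
```

Clear so far. Closing on the nut.

Emit:
arm_command --increments '[0.6,0,0,0,0,1,0,0,0,0,1,0,0,0,0,1,0,0,0,0,1,0,0,0,0,1,0,0,0,0]'

```text
time: 9.18
tool_pos: [514.6, 81.6, 158.7]
tcp_rot: [-3.139, 0.0, 0.523]
contact_force: [-2.4, 6.2, 1.0]
grip_width: 50.1
```

Emit:
arm_command --increments '[1,0,0,0,6,1,0,0,0,12,1,0,0,0,18]'

```text
time: 9.55
tool_pos: [514.5, 81.2, 158.7]
tcp_rot: [-3.14, 0.002, 0.207]
contact_force: [-3.3, 3.3, 3.1]
grip_width: 48.5
```

```bash
python3 - <<'E'
from h import *
t,M,o=pose();im=imaging.capture("wrist");cv2.imwrite("pics/w2.png",im)
print(o["contact_force"],o["moment"],o["grip_width"])
E
```

```text
[-3.31224549  3.2826566   3.1162193 ] [0.41004245 0.37318851 0.55986374] 48.489563113416814
```

The opening is 48.5 mm and the moment about z is 0.56 N m, which matches the nut's stated stiffness, so it is turning. Finishing the stroke.

Emit:
arm_command --increments '[1,0,0,0,7,1,0,0,0,14,1,0,0,0,21,1,0,0,0,28,1,0,0,0,35,1,0,0,0,42,1,0,0,0,42]'

```text
time: 10.48
tool_pos: [516.4, 79.4, 159.1]
tcp_rot: [3.141, -0.003, -0.524]
contact_force: [2.1, -4.8, 0.3]
grip_width: 49.8
```

```bash
python3 - <<'E'
from h import *
t,M,o=pose();im=imaging.capture("wrist");cv2.imwrite("pics/w3.png",im)
print(o["contact_force"],o["moment"],o["grip_width"],o["tcp_rot"])
a=cv2.imread("pics/w2.png")[160:420,180:460]
cv2.imwrite("pics/w23.png",cv2.resize(np.hstack([a,im[160:420,180:460]]),None,fx=1.4,fy=1.4))
E
```

```text
[ 2.08408309 -4.82671743  0.32500654] [-0.47902498 -0.45773495  0.27653779] 49.77289415916723 [ 3.14128725e+00 -2.77692467e-03 -5.23551901e-01]
```

View pics/w23.png

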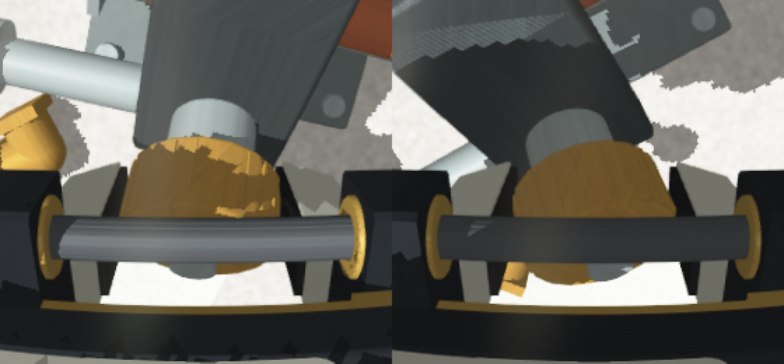

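The fingers hold the nut on both sides with clear contact. Second stroke.

Emit:
arm_command --increments '[0.25,0,0,0,0,0.25,0,0,0,0,0.25,0,0,0,-8,0.25,0,0,0,-18,0.25,0,0,0,-28,0.25,0,0,0,-38,0.25,0,0,0,-48,0.25,0,0,0,-57,0.25,0,0,0,-60,1,0,0,0,-60,1,0,0,0,-60,1,0,0,0,-60,1,0,0,0,-60,1,0,0,0,-60]'

```text
time: 12.28
tool_pos: [514.6, 81.6, 158.5]
tcp_rot: [-3.139, 0.001, 0.522]
contact_force: [-2.3, 5.7, 1.5]
grip_width: 50.3
```

Emit:
arm_command --increments '[1,0,0,0,7,1,0,0,0,14,1,0,0,0,21,1,0,0,0,28,1,0,0,0,35,1,0,0,0,42]'

```text
time: 13.02
tool_pos: [516.1, 80.5, 158.8]
tcp_rot: [-3.141, -0.002, -0.212]
contact_force: [4.7, -0.8, -2.3]
grip_width: 48.3
```

Emit:
arm_command --increments '[1,0,0,0,6,1,0,0,0,12,1,0,0,0,18,1,0,0,0,18]'

```text
time: 13.52
tool_pos: [516.3, 79.5, 159.0]
tcp_rot: [3.141, -0.003, -0.524]
contact_force: [1.8, -4.8, 0.3]
grip_width: 50.0
```

Emit:
arm_command --increments '[0,0,0,0,0,0,0,0,0,0,0,0,0,-15,0,0,0,0,-60,0,0.5,0,0,-110,0,1,-40,-20,-110,-10,1,-80,-40,-110,-20,1,-103,-46,-110,-30,1,-103,-46,-110,-30,1,-103,-46,-90,-30,1,-103,-46,-60,-30,1,-103,-46,-41,-30,1,-103,-46,-41,-30]'

```text
time: 15.15
tool_pos: [449.2, 170.8, 199.0]
tcp_rot: [3.141, 0.002, -0.004]
contact_force: [0.5, 0.3, 0.7]
grip_width: 4.3
```

```bash
python3 - <<'E'
from h import *
t,M,o=pose();im=imaging.capture("wrist");cv2.imwrite("pics/w4.png",im)
s=imaging.capture("side");cv2.imwrite("pics/s4.png",s)
print(t,o["contact_force"],wproj([490,170.6,206.6],t,M),proj("side",t))
cv2.imwrite("pics/v4.png",np.hstack([cv2.resize(im,(480,360)),cv2.resize(s[170:320,180:310],(312,360))]))
E
```

```text
[449.24075595 170.82374399 198.99877564] [0.49117095 0.25224832 0.73717076] [322.6 216.4] [275.9 260.6]
```

View pics/v4.png

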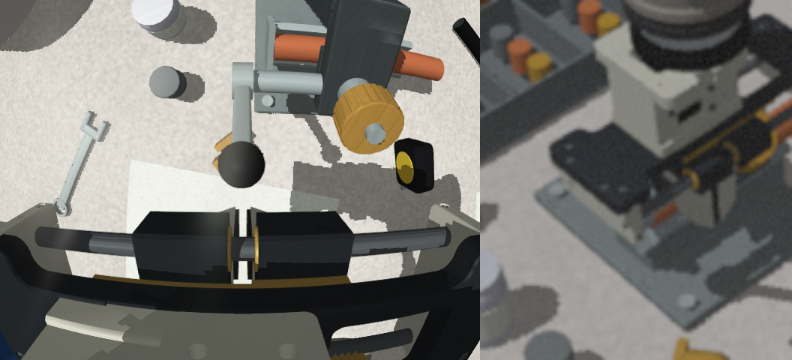

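The wrist view shows the ball at (321,219) full scale, within 3 px of the prediction. The tube end still sits at the stop plate. Now pushing the ball in +x and feeling the force.

Emit:
arm_command --increments '[1,10,0,0,0,1,18,0,0,0,1,24,0,-3,0,1,32,0,-8,0,1,40,0,-11,0,1,48,0,-13,0,1,56,0,-15,0,1,60,0,-16,0]'

```text
time: 16.25
tool_pos: [510.0, 171.6, 215.6]
tcp_rot: [3.142, -0.0, -0.001]
contact_force: [-1.0, -0.5, -0.9]
grip_width: 0.4
```

Emit:
arm_command --increments '[1,4,0,0,0,1,8,0,0,0]'

```text
time: 16.5
tool_pos: [517.5, 171.6, 215.6]
tcp_rot: [3.142, 0.0, -0.0]
contact_force: [-0.6, -0.6, 0.3]
grip_width: 0.4
```

Emit:
arm_command --increments '[1,4,0,0,0,1,8,0,0,0]'

```text
time: 16.75
tool_pos: [525.5, 171.6, 215.7]
tcp_rot: [3.142, -0.0, -0.0]
contact_force: [-0.8, 0.4, 0.6]
grip_width: 0.3
```

Emit:
arm_command --increments '[1,4,0,0,0,1,8,0,0,0]'

```text
time: 17.0
tool_pos: [533.6, 171.5, 215.7]
tcp_rot: [3.141, -0.0, -0.001]
contact_force: [0.1, -1.0, 0.9]
grip_width: 0.7
```

Emit:
arm_command --increments '[1,4,0,0,0,1,8,0,1,0]'

```text
time: 17.25
tool_pos: [541.6, 171.6, 214.7]
tcp_rot: [3.142, -0.0, -0.001]
contact_force: [-0.1, -0.2, -0.2]
grip_width: 0.5
```

Emit:
arm_command --increments '[1,4,0,0,0,1,8,0,1,0]'

```text
time: 17.5
tool_pos: [549.5, 171.6, 213.6]
tcp_rot: [3.142, 0.0, -0.001]
contact_force: [-1.7, -0.1, -0.3]
grip_width: 0.5
```

```bash
python3 - <<'E'
from h import *
t,M,o=pose();im=imaging.capture("wrist");cv2.imwrite("pics/w5.png",im)
print(t,o["contact_force"],o["joint_positions"])
g=cv2.cvtColor(im,cv2.COLOR_BGR2HSV);m=cv2.inRange(g,(0,0,0),(180,255,40));k,l,st,ce=cv2.connectedComponentsWithStats(m)
for i in range(1,k):
    if st[i,4]>300 and ce[i][1]<300:print(st[i],ce[i])
for q in(.7,.8,.9,1.,1.1):print(q,wproj([541.7+90*np.sin(q-.611),170.6,132.9+90*np.cos(q-.611)],t,M))
E
```

```text
[549.51664501 171.58094635 213.58430682] [-1.73575825 -0.0521418  -0.28195059] [ 1.69577526e-01  4.45292644e-01  1.40118548e+00 -6.49592600e-05
  1.29526793e+00  1.74090761e+00]
[ 600  108   40   71 1060] [624.12924528 139.94339623]
[ 314  224   43   92 1759] [335.176805   262.71859011]
[ 334  232  173   83 6049] [417.3460076 279.7029261]
[ 509  269   46   39 1212] [532.35726073 288.39686469]
[ 187  282   83   32 2070] [230.49758454 298.45507246]
0.7 [324.7 306.6]
0.8 [324.7 287.2]
0.9 [324.7 266.9]
1.0 [324.7 246.3]
1.1 [324.6 226.2]
```

Emit:
arm_command --increments '[1,3,0,1,0,1,6,0,2,0]'

```text
time: 17.8
tool_pos: [555.5, 171.6, 211.7]
tcp_rot: [3.142, -0.0, -0.0]
contact_force: [0.2, -0.6, 0.1]
grip_width: 0.4
```

Emit:
arm_command --increments '[1,3,0,1,0,1,5,0,2,0]'

```text
time: 18.05
tool_pos: [560.5, 171.6, 209.6]
tcp_rot: [3.141, -0.0, -0.0]
contact_force: [-0.5, -0.4, -0.3]
grip_width: 0.7
```

Emit:
arm_command --increments '[1,3,0,1,0,1,5,0,3,0]'

```text
time: 18.3
tool_pos: [565.4, 171.6, 206.6]
tcp_rot: [3.142, -0.0, -0.0]
contact_force: [-1.3, -0.4, 0.4]
grip_width: 0.4
```

Emit:
arm_command --increments '[1,2,0,2,0,1,4,0,3,0]'

```text
time: 18.55
tool_pos: [569.2, 171.6, 203.5]
tcp_rot: [3.141, 0.0, -0.0]
contact_force: [-1.3, -0.0, 0.3]
grip_width: 0.6
```

No pad contact up to q≈1.2, so the nut needs roughly 1.5 rad more. I'll go round behind the ball and sweep the lever back open.

Emit:
arm_command --increments '[1,-2,0,-20,0,1,0,0,-45,0,1,30,0,-45,0,1,54,0,-45,0,1,54,0,-20,0,1,54,0,3,0,1,54,0,3,0,1,43,0,-1,0,1,31,0,-5,0,1,19,0,-9,0,1,6,0,-12,0,1,-7,0,-12,0,1,-19,0,-11,0,1,-29,0,-9,0,1,-39,0,-6,0,1,-47,0,-2,0,1,-53,0,2,0]'

```text
time: 20.68
tool_pos: [515.5, 171.6, 201.1]
tcp_rot: [3.141, 0.001, -0.0]
contact_force: [1.0, 0.1, 1.1]
grip_width: 0.6
```

Emit:
arm_command --increments '[1,-2,0,0,0,1,-2,0,0,0]'

```text
time: 20.92
tool_pos: [514.0, 171.6, 201.4]
tcp_rot: [3.141, 0.001, -0.001]
contact_force: [0.3, 1.3, 0.2]
grip_width: 0.6
```

```bash
python3 - <<'E'
from h import *
t,M,o=pose();im=imaging.capture("wrist");cv2.imwrite("pics/w6.png",im)
print(t,o["contact_force"],totool([516,80.4,158.5]))
cv2.imwrite("pics/w6c.png",cv2.resize(im,(480,360)))
E
```

```text
[513.97815574 171.58774848 201.43463694] [0.29080763 1.28636011 0.21401305] [ 2.  91.2 43.1]
```

View pics/w6c.png

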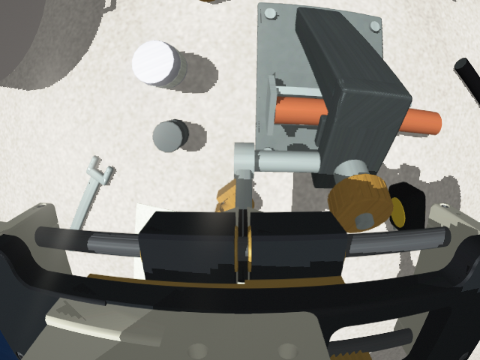

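The lever is back open: its bar runs down under the gripper at (243,190). The tube is still at the stop plate (275,110). Two more nut strokes, about 0.88 and 0.75 rad.

Emit:
arm_command --increments '[1,0,0,-30,0,1,0,0,-65,0,0.4,1,30,-65,-8,0,2,60,-65,-16,0,2,91,-65,-24,0,2,91,-65,-30,0,2,91,-40,-30,0,2,91,0,-30,0,2,91,25,-30,0,2,91,36,-30,0,2,91,43,-30,0,2,91,43,-30,0.6,2,91,43,-30,1,2,91,43,-30,1,2,91,43,-30,1,2,91,43,-30,1,2,91,43,-30,1,2,91,43,-30]'

```text
time: 23.22
tool_pos: [515.4, 82.0, 158.7]
tcp_rot: [-3.139, 0.0, 0.523]
contact_force: [-4.0, 5.8, 1.8]
grip_width: 49.9
```

Emit:
arm_command --increments '[1,0,0,0,7,1,0,0,0,14,1,0,0,0,21,1,0,0,0,28,1,0,0,0,35,1,0,0,0,42,1,0,0,0,49,1,0,0,0,56,1,0,0,0,60,1,0,0,0,60]'

```text
time: 24.48
tool_pos: [517.2, 79.0, 159.2]
tcp_rot: [3.14, -0.004, -0.524]
contact_force: [1.9, -7.9, 1.2]
grip_width: 50.0
```

Emit:
arm_command --increments '[0.25,0,0,0,0,0.25,0,0,0,0,0.25,0,0,0,-8,0.25,0,0,0,-18,0.25,0,0,0,-28,0.25,0,0,0,-38,0.25,0,0,0,-46,0.25,0,0,0,-52,0.25,0,0,0,-52,1,0,0,0,-52,1,0,0,0,-52,1,0,0,0,-52,1,0,0,0,-52,1,0,0,0,-52]'

```text
time: 26.22
tool_pos: [515.7, 81.8, 158.6]
tcp_rot: [-3.139, 0.0, 0.382]
contact_force: [-1.8, 5.5, 0.2]
grip_width: 49.3
```

Emit:
arm_command --increments '[1,0,0,0,7,1,0,0,0,14,1,0,0,0,21,1,0,0,0,28,1,0,0,0,35,1,0,0,0,42,1,0,0,0,48,1,0,0,0,52,1,0,0,0,52]'

```text
time: 27.35
tool_pos: [517.6, 78.8, 159.0]
tcp_rot: [3.14, -0.004, -0.524]
contact_force: [2.8, -8.7, -0.9]
grip_width: 49.7
```

Emit:
arm_command --increments '[0,0,0,0,0,0,0,0,0,0,0,0,0,-15,0,0,0,0,-60,0,0.5,0,0,-110,0,1,-40,-20,-110,-10,1,-80,-40,-110,-20,1,-103,-46,-110,-30,1,-103,-46,-110,-30,1,-103,-46,-90,-30,1,-103,-46,-60,-30,1,-103,-46,-41,-30,1,-103,-46,-41,-30]'

```text
time: 28.98
tool_pos: [450.1, 171.2, 199.0]
tcp_rot: [3.141, 0.002, -0.004]
contact_force: [0.6, 0.8, 0.5]
grip_width: 4.3
```

Emit:
arm_command --increments '[1,10,0,0,0,1,18,0,0,0,1,24,0,-3,0,1,32,0,-8,0,1,40,0,-11,0,1,48,0,-13,0,1,56,0,-15,0,1,60,0,-16,0]'

```text
time: 29.98
tool_pos: [510.9, 171.9, 215.6]
tcp_rot: [3.142, -0.0, -0.001]
contact_force: [-0.7, -0.7, -0.3]
grip_width: 0.7
```

Emit:
arm_command --increments '[1,4,0,0,0,1,8,0,0,0,1,10,0,0,0]'

```text
time: 30.35
tool_pos: [520.3, 171.9, 215.6]
tcp_rot: [3.142, -0.0, -0.001]
contact_force: [-1.0, -0.1, 0.6]
grip_width: 0.5
```

Emit:
arm_command --increments '[1,4,0,0,0]'

```text
time: 30.48
tool_pos: [524.2, 171.9, 215.7]
tcp_rot: [3.141, 0.0, -0.0]
contact_force: [-1.0, 0.5, -0.0]
grip_width: 0.4
```

Emit:
arm_command --increments '[1,4,0,0,0]'

```text
time: 30.6
tool_pos: [528.4, 171.9, 215.7]
tcp_rot: [3.142, -0.0, -0.0]
contact_force: [-0.7, 0.4, -0.1]
grip_width: 0.9
```

Emit:
arm_command --increments '[1,4,0,0,0]'

```text
time: 30.72
tool_pos: [532.4, 171.9, 215.7]
tcp_rot: [3.141, -0.0, -0.0]
contact_force: [-0.4, -0.2, -0.1]
grip_width: 0.2
```

Emit:
arm_command --increments '[1,4,0,0,0]'

```text
time: 30.85
tool_pos: [536.3, 171.9, 215.6]
tcp_rot: [3.141, 0.0, -0.001]
contact_force: [-0.5, 0.2, -0.3]
grip_width: 0.7
```

Emit:
arm_command --increments '[1,4,0,1,0]'

```text
time: 30.98
tool_pos: [540.4, 171.9, 214.7]
tcp_rot: [3.142, -0.0, -0.001]
contact_force: [-0.6, -0.5, 0.8]
grip_width: 0.0
```

Emit:
arm_command --increments '[1,4,0,1,0]'

```text
time: 31.1
tool_pos: [544.4, 172.0, 213.6]
tcp_rot: [3.142, -0.0, -0.001]
contact_force: [-1.1, 0.2, 1.0]
grip_width: 0.6
```

Emit:
arm_command --increments '[1,4,0,1,0]'

```text
time: 31.22
tool_pos: [548.3, 171.9, 212.6]
tcp_rot: [3.141, 0.0, -0.0]
contact_force: [-0.8, -0.4, 0.9]
grip_width: 0.2
```

Emit:
arm_command --increments '[1,4,0,1,0]'

```text
time: 31.35
tool_pos: [552.1, 171.9, 211.7]
tcp_rot: [3.141, 0.0, -0.0]
contact_force: [-1.6, 0.1, 0.6]
grip_width: 0.4
```

Emit:
arm_command --increments '[1,4,0,1,0]'

```text
time: 31.48
tool_pos: [556.0, 171.8, 210.5]
tcp_rot: [3.141, 0.001, -0.0]
contact_force: [-3.0, -1.2, 0.9]
grip_width: 0.4
```

Emit:
arm_command --increments '[1,4,0,2,0]'

```text
time: 31.6
tool_pos: [560.1, 171.9, 208.7]
tcp_rot: [3.141, 0.0, -0.0]
contact_force: [-3.4, -1.4, 2.3]
grip_width: 0.6
```

Emit:
arm_command --increments '[1,4,0,2,0]'

```text
time: 31.72
tool_pos: [564.2, 171.9, 206.6]
tcp_rot: [3.141, 0.0, -0.0]
contact_force: [-3.6, -0.9, 2.6]
grip_width: 0.4
```

Emit:
arm_command --increments '[1,4,0,3,0]'

```text
time: 31.85
tool_pos: [568.2, 171.9, 203.6]
tcp_rot: [3.142, 0.0, -0.0]
contact_force: [-4.0, -0.3, 3.0]
grip_width: 0.6
```

Emit:
arm_command --increments '[1,4,0,3,0]'

```text
time: 31.98
tool_pos: [572.2, 171.9, 200.5]
tcp_rot: [3.142, 0.0, -0.0]
contact_force: [-3.7, -1.1, 2.4]
grip_width: 0.7
```

```bash
python3 - <<'E'
from h import *
t,M,o=pose();im=imaging.capture("wrist");cv2.imwrite("pics/w7.png",im)
print(t,o["contact_force"])
a=cv2.imread("pics/w4.png");b=cv2.imread("pics/w6.png")
cv2.imwrite("pics/w7c.png",cv2.resize(im,(640,480)))
E
```

```text
[572.23652792 171.93401818 200.47876994] [-3.71699216 -1.10530573  2.43565006]
```

View pics/w7c.png

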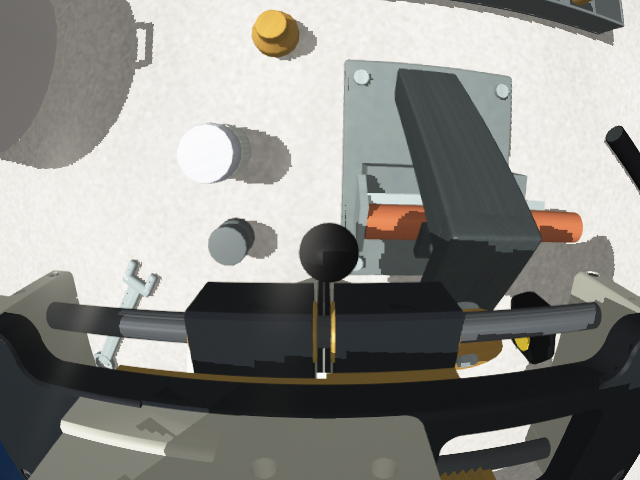

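The wrist view shows the ball at (328,252) ahead of the fingers, and the tube end against the stop plate at (365,220). The 3 N point came at q≈1.02 with a peak near 4.6 N, so about 0.95 rad of nut is still missing. The strokes slip, with about half of each one taking effect, so two more full strokes should do it. Opening the lever first.

Emit:
arm_command --increments '[1,-2,0,-20,0,1,0,0,-45,0,1,30,0,-45,0,1,55,0,-45,0,1,55,0,-22,0,1,55,0,2,0,1,55,0,2,0,1,41,0,-4,0,1,29,0,-8,0,1,16,0,-12,0,1,3,0,-15,0,1,-10,0,-15,0,1,-22,0,-14,0,1,-32,0,-12,0,1,-42,0,-9,0,1,-50,0,-5,0,1,-56,0,-1,0,1,-58,0,-1,0]'

```text
time: 34.28
tool_pos: [513.4, 171.9, 200.9]
tcp_rot: [3.141, 0.001, -0.0]
contact_force: [2.7, -0.7, -1.5]
grip_width: 0.4
```

```bash
python3 -c "
from h import *
print(totool([516.5,80.4,158.5]),pose()[0],pose()[2]['contact_force'])"
```

```text
[ 3.1 91.5 42.5] [513.44514599 171.91373297 200.93589237] [ 2.71909284 -0.73654775 -1.48881983]
```

Emit:
arm_command --increments '[1,0,0,-30,0,1,0,0,-65,0,0.4,1,30,-65,-8,0,2,60,-65,-16,0,3,91.5,-65,-24,0,3,91.5,-65,-30,0,3,91.5,-40,-30,0,3,91.5,0,-30,0,3,91.5,25,-30,0,3,91.5,36,-30,0,3,91.5,43,-30,0,3,91.5,43,-30,0.6,3,91.5,43,-30,1,3,91.5,43,-30,1,3,91.5,43,-30,1,3,91.5,43,-30,1,3,91.5,43,-30,1,3,91.5,43,-30]'

```text
time: 36.52
tool_pos: [515.9, 82.3, 158.7]
tcp_rot: [-3.138, 0.0, 0.523]
contact_force: [-3.8, 7.3, 2.6]
grip_width: 49.8
```

Emit:
arm_command --increments '[1,0,0,0,7,1,0,0,0,14,1,0,0,0,21,1,0,0,0,28,1,0,0,0,35,1,0,0,0,42,1,0,0,0,49,1,0,0,0,56,1,0,0,0,60,1,0,0,0,60]'

```text
time: 37.78
tool_pos: [518.4, 78.4, 159.1]
tcp_rot: [3.14, -0.004, -0.523]
contact_force: [3.7, -9.0, -0.4]
grip_width: 49.7
```

Emit:
arm_command --increments '[0.25,0,0,0,0,0.25,0,0,0,0,0.25,0,0,0,-8,0.25,0,0,0,-18,0.25,0,0,0,-28,0.25,0,0,0,-38,0.25,0,0,0,-48,0.25,0,0,0,-57,0.25,0,0,0,-60,1,0,0,0,-60,1,0,0,0,-60,1,0,0,0,-60,1,0,0,0,-60,1,0,0,0,-60]'

```text
time: 39.52
tool_pos: [515.9, 82.2, 158.5]
tcp_rot: [-3.138, 0.001, 0.522]
contact_force: [-3.4, 7.0, 2.3]
grip_width: 50.3
```

Emit:
arm_command --increments '[1,0,0,0,7,1,0,0,0,14,1,0,0,0,21,1,0,0,0,28,1,0,0,0,35,1,0,0,0,42,1,0,0,0,49,1,0,0,0,56,1,0,0,0,60,1,0,0,0,60]'

```text
time: 40.78
tool_pos: [518.3, 78.5, 159.1]
tcp_rot: [3.14, -0.004, -0.524]
contact_force: [2.9, -9.7, -0.2]
grip_width: 49.8
```

Emit:
arm_command --increments '[0,0,0,0,0,0,0,0,0,0,0,0,0,-15,0,0,0,0,-60,0,0.5,0,0,-110,0,1,-40,-20,-110,-10,1,-80,-40,-110,-20,1,-103,-46,-110,-30,1,-103,-46,-110,-30,1,-103,-46,-90,-30,1,-103,-46,-60,-30,1,-103,-46,-41,-30,1,-103,-46,-41,-30]'

```text
time: 42.4
tool_pos: [450.9, 171.0, 199.0]
tcp_rot: [3.141, 0.002, -0.004]
contact_force: [0.3, 0.2, 0.0]
grip_width: 4.4
```

Emit:
arm_command --increments '[1,10,0,0,0,1,18,0,0,0,1,24,0,-3,0,1,32,0,-8,0,1,40,0,-11,0,1,48,0,-13,0,1,56,0,-15,0,1,60,0,-16,0]'

```text
time: 43.4
tool_pos: [511.6, 171.8, 215.6]
tcp_rot: [3.141, -0.0, -0.001]
contact_force: [-1.3, -0.1, -0.3]
grip_width: 0.1
```

Emit:
arm_command --increments '[1,4,0,0,0,1,8,0,0,0]'

```text
time: 43.65
tool_pos: [519.1, 171.8, 215.6]
tcp_rot: [3.142, 0.0, -0.0]
contact_force: [-1.3, -0.0, 0.8]
grip_width: 0.1
```

Emit:
arm_command --increments '[1,4,0,0,0]'

```text
time: 43.78
tool_pos: [523.1, 171.8, 215.7]
tcp_rot: [3.142, -0.0, -0.0]
contact_force: [-0.4, 0.8, -0.1]
grip_width: 0.2
```

Emit:
arm_command --increments '[1,4,0,0,0]'

```text
time: 43.9
tool_pos: [527.2, 171.8, 215.7]
tcp_rot: [3.141, -0.0, -0.0]
contact_force: [-0.7, -0.2, 0.5]
grip_width: 0.3
```

Emit:
arm_command --increments '[1,4,0,0,0]'

```text
time: 44.02
tool_pos: [531.1, 171.7, 215.7]
tcp_rot: [3.141, 0.0, -0.0]
contact_force: [-1.6, -1.1, 1.8]
grip_width: 0.2
```

Emit:
arm_command --increments '[1,4,0,0,0]'

```text
time: 44.15
tool_pos: [534.9, 171.7, 215.6]
tcp_rot: [3.141, 0.001, -0.001]
contact_force: [-2.5, -0.3, 0.2]
grip_width: 0.2
```

Emit:
arm_command --increments '[1,4,0,1,0]'

```text
time: 44.28
tool_pos: [538.9, 171.7, 214.7]
tcp_rot: [3.141, 0.0, -0.0]
contact_force: [-3.2, -0.6, 2.7]
grip_width: 0.4
```

The 3 N point is now at q≈0.80, which is about 0.2 rad of nut short of ideal and well inside ±0.6. Closing the lever.

Emit:
arm_command --increments '[1,6,0,1,0,1,12,0,3,0,1,17,0,5,0]'

```text
time: 44.65
tool_pos: [555.8, 171.7, 209.6]
tcp_rot: [3.141, 0.001, -0.001]
contact_force: [-5.4, -0.7, 4.8]
grip_width: 0.6
```

Emit:
arm_command --increments '[1,5,0,2,0,1,10,0,5,0]'

```text
time: 44.9
tool_pos: [565.7, 171.7, 204.7]
tcp_rot: [3.141, 0.001, -0.0]
contact_force: [-7.1, -1.0, 4.9]
grip_width: 0.6
```

Emit:
arm_command --increments '[1,5,0,3,0,1,10,0,6,0]'

```text
time: 45.15
tool_pos: [575.6, 171.6, 198.5]
tcp_rot: [3.141, 0.001, -0.0]
contact_force: [-5.6, -1.2, 3.2]
grip_width: 0.8
```

Emit:
arm_command --increments '[1,5,0,3,0,1,10,0,7,0,1,13,0,10,0]'

```text
time: 45.52
tool_pos: [589.3, 171.7, 187.7]
tcp_rot: [3.142, 0.0, -0.001]
contact_force: [-0.5, 1.0, -0.7]
grip_width: 0.2
```

Emit:
arm_command --increments '[1,3,0,2,0,1,6,0,4,0]'

```text
time: 45.78
tool_pos: [593.6, 171.9, 185.8]
tcp_rot: [3.142, 0.003, -0.0]
contact_force: [-16.9, -1.8, 18.5]
grip_width: 0.6
```

Emit:
arm_command --increments '[1,-4,0,-20,0,1,-4,0,-50,0,1,21,0,-50,0,1,21,0,-30,0,1,21,0,-17,0,1,21,0,-14,0,1,21,0,-12,0]'

```text
time: 46.65
tool_pos: [616.1, 171.8, 197.1]
tcp_rot: [-3.142, -0.001, -0.0]
contact_force: [0.2, 0.2, -0.4]
grip_width: 0.7
```

Emit:
arm_command --increments '[1,0,0,2,0,1,0,0,3,0]'

```text
time: 46.9
tool_pos: [616.4, 171.9, 196.1]
tcp_rot: [-3.141, -0.003, -0.0]
contact_force: [-4.5, -0.0, 12.1]
grip_width: 0.2
```

Emit:
arm_command --increments '[1,0,0,-40,0,1,0,0,-90,0,1,-60,120,-110,0,1,-100,220,-110,0,1,-100,300,-110,0,1,-100,330,-110,0,1,-100,330,-110,0,1,-100,330,-110,0,1,-100,330,-110,0]'

```text
time: 48.02
tool_pos: [515.2, -160.6, 304.2]
tcp_rot: [3.141, -0.001, -0.005]
contact_force: [-0.0, -0.0, -0.1]
grip_width: 0.4
```

```bash
python3 - <<'E'
from h import *
t,M,o=pose();print(t,o["contact_force"])
T=imaging.capture("top");S=imaging.capture("side");cv2.imwrite("pics/tf.png",T);cv2.imwrite("pics/sf.png",S)
cv2.imwrite("pics/f.png",cv2.convertScaleAbs(np.hstack([cv2.resize(T[120:310,150:410],(400,292)),cv2.resize(S[170:360,150:410],(400,292))]),alpha=1.4))
for q in(1.3,1.5,1.6):
    P=[541.7+90*np.sin(q-.611),170.6,132.9+90*np.cos(q-.611)];print(q,proj("top",P),proj("side",P))
for n,im in(("top",T),("side",S)):
    m=cv2.inRange(cv2.cvtColor(im,cv2.COLOR_BGR2HSV),(0,0,0),(180,255,28));k,l,st,ce=cv2.connectedComponentsWithStats(m)
    for i in range(1,k):
        if 40<st[i,4]<250 and 190<ce[i][0]<300 and 140<ce[i][1]<280:print(n,st[i],ce[i])
m=cv2.inRange(cv2.cvtColor(T,cv2.COLOR_BGR2HSV),(3,100,40),(13,255,255));xs=np.nonzero(m[200:222,220:400].sum(0))[0]+220
print("tube px",xs.min(),xs.max(),plane("top",(xs.min(),209),75),plane("top",(xs.max()+.5,211),75))
E
```

```text
[ 515.24460954 -160.63163804  304.22914734] [-0.01086028 -0.02134562 -0.10006502]
1.3 [215.8 181.2] [220.3 216.1]
1.5 [217.2 174.7] [216.8 217.9]
1.6 [217.9 172.3] [215.5 219.4]
top [213 167  13  13  78] [220.43589744 173.74358974]
tube px 245 364 [581.03613055 139.06786326  75.        ] [580.00579526 -59.67284476  75.        ]
```

View pics/f.png

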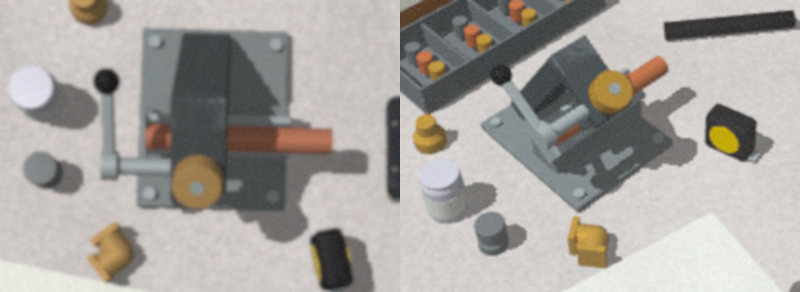

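The final view shows the lever fully swung over, with the ball at top px (220,174) against (218,172) predicted for q=1.6. The tube spans y≈-60 to 139, its end at the stop, and the tin, tape and elbow are where they started. The arm is clear, so I'm handing in.

```bash
python3 -c "
from plant import ticket;print(ticket.close_job())"
```

```text
the job is handed in; nothing more can be done
None
```

I pushed the tube home, tightened the nut, and closed the lever fully. The job was handed in after about 48 s of the 72 s, and no verdict was reported. I had no reading of the pad force on the tube; the lever feel is the only evidence that it is within 65–135 N.

- **Tube:** it stalled at the stop with 16 N of push. In the last top picture it spans y ≈ −60 to 139 mm, so its end is at the place where it stalled.
- **Nut:** I turned it in six clockwise strokes with the lever open. The strokes slipped and only about half to two-thirds of each took effect, so I set the nut by testing the lever, not by the angle turned.
    - After two strokes, there was no resistance up to about 1.2 rad.
    - After four, 3 N came at about 1.02 rad.
    - After six, 3 N came at about 0.80 rad and the peak was about 8.5 N. That is close to the target of 0.75 rad and 9 N, about 0.2 rad of nut short, within the ±0.6 rad allowed.
- **Lever:** it went over centre and met its hard end stop at about 17 N horizontally. It was then pressed down from above with 12 N. The ball's last pixel position was within 3 px of where it should be for 1.6 rad.
- **Other objects:** by eye in the last picture, the tin, tape measure and brass elbow were where they started. The robot was clear of everything, reading zero force.

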